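# Close and clamp the belt grinder's work rest

### The job

The work rest of the belt grinder stands slack and too far from the belt. Lift the wax jar out of the clamp lever's way and stand it upright in the empty half of the red tray, slide the work rest up to the belt leaving a gap of about 3 mm, and clamp it there fully tight with the orange lever: clockwise, in short ratchet swings, since the lever cannot go all the way round. Leave everything else where it is.

Things in the scene. Friction and masses are not known exactly. Their poses are not given: they have to be found in the camera images.
- grinder: Blue bench belt grinder, fixed, about 500 x 310 x 220 mm. Origin on the bench under the clamp screw's axis; x from the operator's end (lever) back to belt and motor, z up. Base plate from x = -32 mm, 150 mm wide, 14 mm high. Upright cheeks at y = +-42 to 50 mm, x = -31 to 15 mm, 80 mm high, stop the lever. Belt wheel 124 mm across, foremost point at x = 133 mm, axis 130 mm high.
- clamp_axis (a point): Point on the vertical axis of the clamp screw and lever, 60 mm above the bench.
- belt_front (a point): Foremost point of the brown belt (50 mm wide), level with the work rest's top.
- rest_grip (a point): Point on the centre line of the work rest's bright steel plate, mid thickness, 118 mm above the bench, 60 mm from its belt edge, 22 mm from its outer edge. Plate: 82 mm along the grinder's x, 62 mm along its y, 8 mm thick; grip it from above across the 62 mm, its sides are free down to the 80 mm high cheeks. Below hang a 44 mm wide upright and a slotted foot.
- work_rest (a joint): Gap in m between work rest and belt: 0 when they touch, up to 0.045 pulled away along the grinder's -x. While the clamp is slack the rest slides with about 3 N and stays where it is left; once the clamp is tight it is held fast.
- clamp_screw (a joint): Turn of the clamp screw in rad, growing clockwise seen from above. Tight against its stop at 4.2; over the last 0.5 rad it presses on the rest's foot. It takes about 0.25 N m and stays where it is left. It starts slack, at 0.5 to 1.6.
- lever (a joint): Swing of the orange clamp lever in rad, growing clockwise seen from above; at 0 the lever points along the grinder's -x, at +0.5 to its +y side. It moves only between -0.8 and 0.8 (cheeks).
- lever_lift (a joint): Lift of the lever along its axis, m, 0 to 0.012, against a spring (about 8 N). Down (0) its teeth mesh with the screw, which turns with it both ways (play about 0.05 rad); lifted over 0.0065 it swings freely and the screw stays. 14 tooth positions to the turn (every 0.449 rad); let go between two, it slips down into the nearest.
- lever_grip (a point): Point in the middle of the orange lever's arm, to be gripped from above across the arm: 80 mm from the screw's axis, 61 mm above the bench with the lever down. The arm is 14 mm wide, 16 mm deep, rises gently outwards and ends in a 21 mm ball, 98 mm from the axis; the hub is 38 mm across.
- wax_jar: Amber glass jar with black lid, closed, upright, 58 mm across and 72 mm high, 0.15 to 0.3 kg, standing on the bench in the lever's clockwise swing. Origin in the centre of its underside.
- tray: Low red plastic tray, fixed, 210 mm (its x) x 130 mm (its y) x 26 mm high, walls and floor 4 mm, parted across the middle by a wall of the same height. Its -x half holds a flat aluminium tin, its +x half is empty. Origin in the centre of its underside.
- tray_free (a point): Centre of the inner floor of the tray's empty half (4 mm above the bench; the half is 97 mm along the tray's x and 122 mm along its y), axes as the tray's.
- paste_tin: Flat aluminium tin, 68 mm across, 22 mm high, in the other half of the tray; leave it. Origin in the centre of its underside.
- spirit_bottle: White plastic bottle with red cap, 56 mm across, 150 mm high, standing on the +y side of the grinder's front; leave it. Origin under its centre.
- mandrel_block: Wooden block 90 x 50 x 50 mm with a steel ring mandrel and a wooden handle upright in it, 170 mm high in all, on the -y side of the grinder's front; leave it. Origin under its centre.
- bench_block: Square steel block, 75 x 75 x 20 mm; leave it. Origin under its centre.
- ring_blank: Brass ring, 25 mm across, 8 mm high, lying on the steel block; leave it. Origin under its centre.
- bur_cup: White ceramic cup, 70 mm across, 60 mm high; leave it. Origin under its centre.
- hammer: Hammer, 220 mm long, lying at the right; leave it. Origin under it, x from handle to head.
- file_brush: Brush lying near the robot; leave it. Origin under it, x from handle to bristles.

How it is judged:
At the end, for the whole second after the job is handed in: The work rest stands 1 to 5 mm from the belt, the clamp screw is turned clockwise to within 0.15 rad of its tight stop (above 4.05 of 4.2 rad), and the wax jar stands upright and still on the floor of the tray's empty half (value of joint work_rest between 0.001 and 0.005 m and value of joint clamp_screw above 4.05 rad and x of wax_jar in the frame of tray_free between -0.025 and 0.025 m and y of wax_jar in the frame of tray_free between -0.038 and 0.038 m and z of wax_jar in the frame of tray_free between -0.004 and 0.005 m and angle between wax_jar's own z axis and vertical below 0.1 rad and linear speed of wax_jar below 0.02 m/s and velocity of joint clamp_screw below 0.05 rad/s); the robot touches nothing.
It fails at once if the wax jar is tipped over (angle between wax_jar's own z axis and vertical above 0.5 rad).
It fails at once if something else on the bench is pushed more than 30 mm away (distance of any of paste_tin, spirit_bottle, mandrel_block, bench_block, hammer, file_brush, bur_cup, ring_blank from where it was at the start of the episode above 0.03 m).
It also fails if it takes over 72 s, if anything falls off the work surface, if the arm or the gripper's body presses on something with over 40 N, if the wrist force passes 120 N, or if a joint passes its speed limit or range.

### The arm

A 6-joint arm with a two-finger parallel gripper is mounted at the origin on the work surface. World frame = base frame: x ahead of the robot, y to its left, z up, the work surface at z = 0. Lengths are in m, angles in rad, forces in N, time in s.
With the tool pointing down it reaches from about 0.325 to 0.775 m from the base axis. Payload 5.5 kg.
Tool frame: the origin (TCP) lies midway between the tips of the shut fingers; the grasp point (between the pads) lies 19 mm behind it; z points along the fingers, y is the line along which they close (so a half turn about z gives the same grasp; the last joint's range is limited). The gripper opens to 85 mm and grips with 20 to 120 N. Pads are 22 mm wide; open, the fingers measure 114 mm over their backs; the gripper's body (76 mm by 85 mm) begins 54 mm behind the grasp point. The pads swing forward as they close: fully open they stand 13 mm farther back than shut.
Start: joints at [-1.36, 0.091, 1.231, -0, 1.82, -0.057], TCP at [0.159, -0.579, 0.231] pointing down, gripper open.
Joint ranges: [-2.87, 2.87], [-0.86, 2.18], [0.17, 2.46], [-1.51, 4.65], [0.06, 2.69], [-2.65, 2.65]. Speed limits (rad/s): [2.57, 2.57, 3.01, 3.14, 3.14, 3.14].

### API

Orientations are given as a unit quaternion [w, x, y, z].
In Python, from rig import manip gives the robot as it stands.
- The arm moves only by the shell command python3 -m crank 'ROWS' [OPENING] [FORCE]. ROWS is a JSON object of lists of equal length, an entry for each row: "delta_pos": the shift along the tool's x, y, z in units of 25 mm (1.0 is 25 mm), a list of three; "angular": the turn, a rotation vector about the tool's x, y, z in units of 5 degrees (1.0 is 5 degrees), a list of three. In form: {"delta_pos": [[tx, ty, tz], ...], "angular": [[wx, wy, wz], ...]}. A call has 1 to 20 rows; each row shifts and turns the commanded pose from where the row before left it, along the tool's axes as they then stand; what a row does not reach is not made up. A row lasts 1/12 s, in which the tool goes at most 41.7 mm and 7.16 degrees, less where a joint would pass 70% of its speed; a pose out of reach is approached as far as the arm can. A call is refused whole if a number of a shift passes 1 or a number of a turn 1, either way. A call with a gripper value outside its range is refused whole. OPENING is the closure, from 0 (fully open) to 1 (shut), set as the call begins (- or left out, the last holds). The fingers move at their own pace and stop on an object; FORCE is the grip in N (left out, the last holds). Time passes only in rows, so rows that do not move let the fingers close. It gives the time, the measured TCP pose, the force, the opening and the grip force at its end, in the units of the state.
- manip.get_obs(): the state, without advancing time (a new reading comes with each control period).
- manip.read_camera(name): name is "side" or "top"; returns a dict with "image" (400x640x3 uint8, red, green, blue), "fx", "fy", "cx", "cy" (pixels), "camera_from_world" (4x4, takes a point from world to camera coordinates). Camera axes: x right, y down, z forward; pixel columns grow to the right and rows downward; lengths in m; the calibration is good to about 2 mm. A picture is of the moment at which its call begins. There is no depth.
- manip.job_done(): hands the job in; it is judged then, once.
The state is a dict: "clock": time; "joints": joint angles; "qvel": joint speeds; "joint_torque": joint torques, N m; "tool_pos": TCP position; "tool_rot": TCP orientation; "wrist_force": force on the tool from outside, world axes, zero at the start; "torque": the same for the moment, N m; "opening": opening from 0.0 (shut) to 1.0 (fully open); "finger_force": force on a finger pad.
Only numpy, scipy, OpenCV 4.12 (cv2) and the standard library are available. Lean on these libraries where they do the work, as an engineer would, in place of code of your own. Each camera call takes 0.05 s, during which the arm holds its last target. There are 200 camera calls.

## Working session

There is one attempt and no reset: what is moved stays moved. The work goes in short steps, Python scripts to look and compute and a shell command to move; the robot and the scene stay as the last step left them, time stands still between calls to the robot, and variables do not carry over. Pictures are saved under pics/ and viewed, at most 10 in all, crops included, and the job is handed in when it is done.

```bash
mkdir -p pics; ls; python3 - <<'E'
from rig import manip
import cv2,numpy as np,json
for n in("top","side"):
    c=manip.read_camera(n); cv2.imwrite(f"pics/{n}0.png",c["image"][:,:,::-1])
    np.savez(f"{n}0.npz",**c); print(n,c["fx"],c["fy"],c["cx"],c["cy"]);print(np.round(c["camera_from_world"],4).tolist())
print(manip.get_obs())
E
```

```text
pics
top 421.3584386966378 421.3584386966378 320.35309322202147 202.31453590844612
[[0.0118, -0.9998, 0.0171, -0.1706], [-0.9843, -0.0146, -0.1757, 0.5626], [0.1759, -0.0147, -0.9843, 1.1467], [0.0, 0.0, 0.0, 1.0]]
side 461.11366940590926 461.11366940590926 319.7588032771801 200.90825109099816
[[0.9261, -0.3773, -0.0091, -0.5812], [-0.2476, -0.5892, -0.7691, 0.1172], [0.2848, 0.7145, -0.6391, 1.3538], [0.0, 0.0, 0.0, 1.0]]
{'clock': 0.1, 'joints': array([-1.35967545e+00,  9.17843716e-02,  1.23178429e+00,  2.76090577e-05,
        1.81974965e+00, -5.66938330e-02]), 'qvel': array([-0.00069553, -0.00027141, -0.00411836, -0.00088239, -0.0001057 ,
       -0.00038476]), 'joint_torque': array([ 3.29840572e-03, -4.60216856e+01, -4.19219792e+01,  1.63805430e-05,
        1.06150543e-02,  6.44717346e-07]), 'tool_pos': array([ 0.158735  , -0.57837251,  0.2302528 ]), 'tool_rot': array([-8.61286893e-04,  9.91046978e-01,  1.33510835e-01, -5.32136036e-05]), 'wrist_force': array([-0.38309671,  0.4915487 ,  0.0114163 ]), 'torque': array([-0.00190905,  0.00548694,  0.02656534]), 'finger_force': 0.0, 'opening': 0.999629992327782}
```

View pics/top0.png

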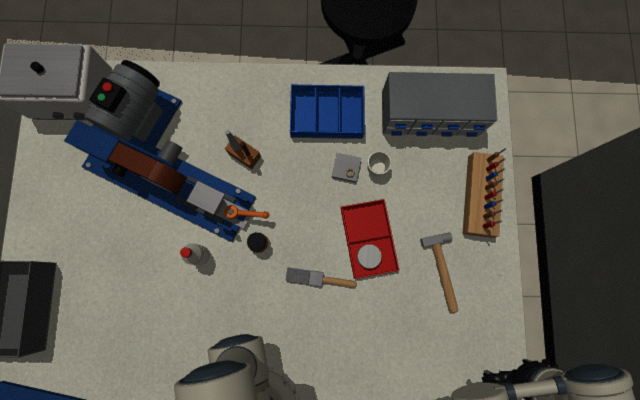

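View pics/side0.png

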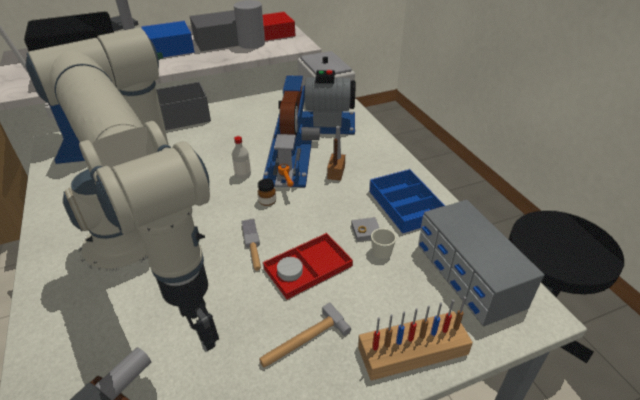

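The top view shows the grinder at upper left: plate at about (207,197), lever from (232,212) to (266,215), jar at (258,242). The tray is at (369,240), with its empty half at the top, around (365,218). In the side view the jar is at (265,192), the lever at (286,175) and the plate at (286,150).

```bash
cat > h.py <<'E'
import numpy as np,cv2
def ray(c,u,v):
    T=c["camera_from_world"];R=T[:3,:3];o=-R.T@T[:3,3]
    d=R.T@np.array([(u-c["cx"])/c["fx"],(v-c["cy"])/c["fy"],1]);return o,d
def onz(c,p,z):
    o,d=ray(c,*p);return o+d*(z-o[2])/d[2]
def tri(c1,p1,c2,p2):
    A=np.zeros((3,3));b=np.zeros(3)
    for c,p in((c1,p1),(c2,p2)):
        o,d=ray(c,*p);d/=np.linalg.norm(d);M=np.eye(3)-np.outer(d,d);A+=M;b+=M@o
    return np.linalg.solve(A,b)
def proj(c,P):
    q=c["camera_from_world"][:3,:3]@P+c["camera_from_world"][:3,3]
    return np.array([c["fx"]*q[0]/q[2]+c["cx"],c["fy"]*q[1]/q[2]+c["cy"]])
def big(m,roi):
    x0,y0,x1,y1=roi;k=np.zeros_like(m,np.uint8);k[y0:y1,x0:x1]=m[y0:y1,x0:x1]
    n,l,s,ce=cv2.connectedComponentsWithStats(k.astype(np.uint8))
    i=1+np.argmax(s[1:,4]);return (l==i).astype(np.uint8),ce[i],s[i]
def hsv(c): return cv2.cvtColor(c["image"],cv2.COLOR_RGB2HSV)
E
python3 - <<'E'
from h import *
t=dict(np.load("top0.npz"));s=dict(np.load("side0.npz"))
H=hsv(t);h,S,V=H[...,0],H[...,1],H[...,2]
red=((h<6)|(h>174))&(S>150)&(V>60)
m,ce,st=big(red,(330,190,410,290))
cn=cv2.findContours(m,cv2.RETR_EXTERNAL,cv2.CHAIN_APPROX_NONE)[0][0][:,0]
r=cv2.minAreaRect(np.array([onz(t,p,.026)[:2]*1000 for p in cn],np.float32));print("tray",r)
print(cv2.boxPoints(r))
org=(h>5)&(h<18)&(S>170)&(V>120)
m,ce,st=big(org,(222,195,280,225));print("lever",ce,st)
ys,xs=np.nonzero(m);P=np.array([onz(t,p,.065)[:2] for p in zip(xs,ys)]);mu=P.mean(0);w,E=np.linalg.eigh(np.cov(P.T));print(mu,E[:,1],np.degrees(np.arctan2(E[1,1],E[0,1])),((P-mu)@E[:,1]).min(),((P-mu)@E[:,1]).max())
for z in(.072,):
    dark=(V<55)
    m,ce,st=big(dark,(240,228,275,256));print("jar",ce,st,onz(t,ce,z))
g=(S<45)&(V>95)&(V<190)
m,ce,st=big(g,(180,175,230,220));print("plate",ce,st);r=cv2.minAreaRect(np.array([onz(t,p,.122)[:2]*1000 for p in zip(*np.nonzero(m)[::-1])],np.float32));print(r,cv2.boxPoints(r))
cv2.imwrite("pics/c1.png",np.hstack([cv2.resize(t["image"][150:260,155:285,::-1],None,fx=4,fy=4,interpolation=2)[:, :]]))
b=s["image"][70:220,215:345,::-1];cv2.imwrite("pics/c2.png",cv2.resize(b,None,fx=4,fy=4,interpolation=2))
E
```

```text
tray ((467.7093200683594, -304.3145751953125), (208.70787048339844, 130.02833557128906), 10.875870704650879)
[[ 352.96277 -260.15787]
 [ 377.49677 -387.85068]
 [ 582.4559  -348.47128]
 [ 557.9219  -220.77847]]
lever [252.6635514  212.98130841] [238 211  29   6 107]
[0.5293766  0.02558224] [0.0608804  0.99814507] 86.50965174938877 -0.037564558267571414 0.04126089104951168
jar [257.14893617 242.29483283] [247 233  21  20 329] [0.44732195 0.00905353 0.072     ]
plate [205.14434524 197.05505952] [187 181  37  33 672]
((562.1748657226562, 145.5082244873047), (80.2994613647461, 59.469390869140625), 64.39579772949219) [[518.00934 122.15106]
 [571.63885  96.45126]
 [606.3404  168.86539]
 [552.7109  194.56519]]
```

View pics/c1.png

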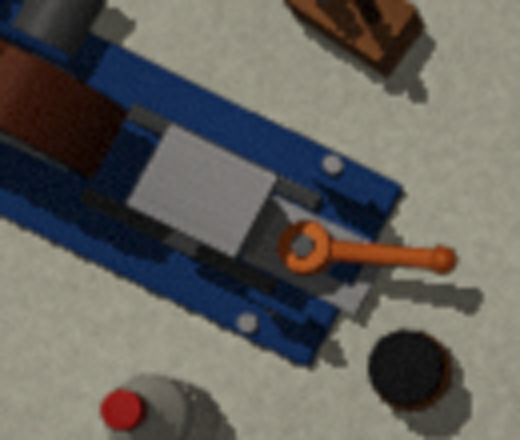

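View pics/c2.png

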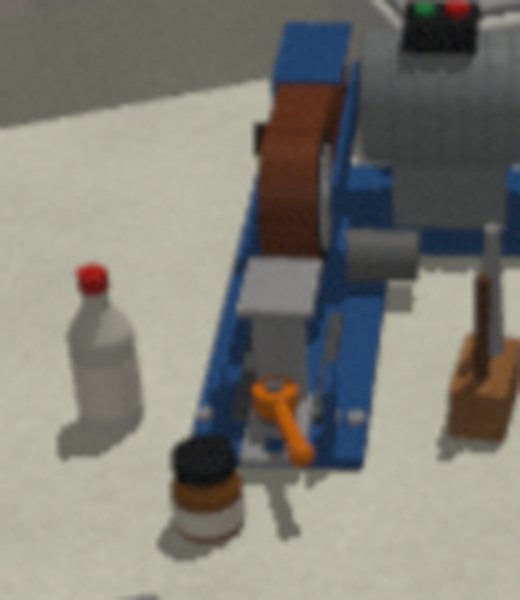

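The crops show the hub centre in the top view at (230.7,211.7), the lever ball at (265,214.5), the jar lid at (257,242) and the front corners of the base. Next I cross-check these numbers against the side view and fit the grinder frame.

```bash
python3 - <<'E'
from h import *
t=dict(np.load("top0.npz"));s=dict(np.load("side0.npz"))
def c1(x,y): return (155+x/4-.375,150+y/4-.375)
def c2(x,y): return (215+x/4-.375,70+y/4-.375)
print("lid tri",tri(t,c1(409,369),s,c2(204,451)))
print("ball tri",tri(t,c1(444,259),s,c2(303,455)))
hub=tri(t,c1(304,246),s,c2(276,388));print("hub tri",hub, "hub z70",onz(t,c1(304,246),.07))
H=hsv(t);h,S,V=H[...,0],H[...,1],H[...,2]
bf=onz(t,c1(402,187),.014),onz(t,c1(305,365),.014);print("base corners",bf,np.linalg.norm(bf[0]-bf[1]))
# belt front-edge corners at c1; plate corners in top (z .122)
for n,p in dict(a=(170,125),b=(277,178),c=(238,258),d=(128,203)).items(): print(n,onz(t,c1(*p),.122))
for n,p in dict(l=(248,258),r=(322,258),br=(313,316),bl=(238,313)).items(): print("side",n,onz(s,c2(*p),.122))
print("mandrel top tri",tri(t,c1(300,0),s,c2(490,230)))
print("block base",onz(t,c1(388,75),.0))
# grinder long base edge +y: c1 points
print("edges",onz(t,c1(100,48),.014),onz(t,c1(402,187),.014),onz(t,c1(0,218),.014),onz(t,c1(305,365),.014))
E
```

```text
lid tri [0.44882615 0.00918751 0.07595539]
ball tri [ 0.52507835 -0.0102419   0.0634736 ]
hub tri [0.53444982 0.08791088 0.0608695 ] hub z70 [0.53295367 0.08610523 0.07      ]
base corners (array([0.58637488, 0.02783975, 0.014     ]), array([0.45506914, 0.09231128, 0.014     ])) 0.14627978508550543
a [0.60574332 0.16933735 0.122     ]
b [0.57061122 0.09595294 0.122     ]
c [0.51627264 0.11886659 0.122     ]
d [0.55217155 0.19378082 0.122     ]
side l [0.54951284 0.19509911 0.122     ]
side r [0.60761207 0.17041717 0.122     ]
side br [0.5704809  0.08896515 0.122     ]
side bl [0.51551446 0.11707337 0.122     ]
mandrel top tri [0.6976916  0.07074928 0.17681905]
block base [0.67443819 0.04364719 0.        ]
edges [0.68794827 0.25535898 0.014     ] [0.58637488 0.02783975 0.014     ] [0.55899663 0.31873626 0.014     ] [0.45506914 0.09231128 0.014     ]
```

```bash
python3 -m crank '{"delta_pos":[[0.86,-0.98,0],[0.86,-0.98,0],[0.86,-0.98,0],[0.86,-0.98,0],[0.86,-0.98,0],[0.86,-0.98,0],[0.86,-0.98,0],[0.86,-0.98,0],[0.86,-0.98,0],[0.86,-0.98,0],[0.86,-0.98,0],[0.86,-0.98,0],[0.86,-0.98,0],[0.86,-0.98,0],[0.86,-0.98,0],[0.86,-0.98,0],[0.86,-0.98,0],[0.86,-0.98,0],[0.86,-0.98,0],[0.86,-0.98,0]],"angular":[[0,0,0],[0,0,0],[0,0,0],[0,0,0],[0,0,0],[0,0,0],[0,0,0],[0,0,0],[0,0,0],[0,0,0],[0,0,0],[0,0,0],[0,0,0],[0,0,0],[0,0,0],[0,0,0],[0,0,0],[0,0,0],[0,0,0],[0,0,0]]}' 0 30
```

```text
clock: 1.77
tool_pos: [0.444, 0.0094, 0.231]
tool_rot: [-0.0, 0.991, 0.134, -0.0]
wrist_force: [1.0, -1.0, -0.4]
opening: 0.997
finger_force: 0.0
```

```bash
python3 -m crank '{"delta_pos":[[0.15,0.04,0],[0,0,1],[0,0,1],[0,0,1],[0,0,1],[0,0,1],[0,0,0.8],[0,0,0.8],[0,0,0.8],[0,0,0.6],[0,0,0],[0,0,0]],"angular":[[0,0,0],[0,0,0],[0,0,0],[0,0,0],[0,0,0],[0,0,0],[0,0,0],[0,0,0],[0,0,0],[0,0,0],[0,0,0],[0,0,0]]}' 0 35
python3 -m crank '{"delta_pos":[[0,0,0],[0,0,0],[0,0,0],[0,0,0],[0,0,0],[0,0,0],[0,0,0],[0,0,0],[0,0,0],[0,0,0]],"angular":[[0,0,0],[0,0,0],[0,0,0],[0,0,0],[0,0,0],[0,0,0],[0,0,0],[0,0,0],[0,0,0],[0,0,0]]}' 1 35
```

```text
clock: 2.77
tool_pos: [0.4468, 0.0074, 0.0305]
tool_rot: [-0.0, 0.991, 0.133, -0.001]
wrist_force: [1.1, 0.6, 0.4]
opening: 0.996
finger_force: 0.0
clock: 3.6
tool_pos: [0.4487, 0.0079, 0.0335]
tool_rot: [0.0, 0.991, 0.134, 0.001]
wrist_force: [-2.9, 1.2, 5.4]
opening: 0.648
finger_force: 36.0
```

```bash
python3 -m crank '{"delta_pos":[[0,0,-0.2],[0,0,-0.5],[0,0,-0.8],[0,0,-0.9],[0,0,-0.9],[0,0,-0.8],[0,0,-0.3],[0,0,0]],"angular":[[0,0,0],[0,0,0],[0,0,0],[0,0,0],[0,0,0],[0,0,0],[0,0,0],[0,0,0]]}' 1 35
python3 -m crank '{"delta_pos":[[-0.03,0.3,0],[-0.03,0.6,0],[-0.03,0.9,0],[-0.03,0.9,0],[-0.03,0.9,0],[-0.03,0.9,0],[-0.03,0.9,0],[-0.04,0.9,0],[-0.04,0.9,0],[-0.04,0.9,0],[-0.04,0.9,0],[-0.04,0.9,0],[-0.03,0.9,0],[-0.03,0.7,0],[-0.03,0.5,0],[-0.02,0.3,0],[0,0,0],[0,0,0],[0,0,0]],"angular":[[0,0,0],[0,0,0],[0,0,0],[0,0,0],[0,0,0],[0,0,0],[0,0,0],[0,0,0],[0,0,0],[0,0,0],[0,0,0],[0,0,0],[0,0,0],[0,0,0],[0,0,0],[0,0,0],[0,0,0.45],[0,0,0.45],[0,0,0]]}' 1 35
python3 - <<'E'
from rig import manip
from h import *
for n in("top","side"):
    c=manip.read_camera(n);np.savez(n+"1.npz",**c)
    r=(190,100) if n=="side" else (280,150)
    im=c["image"][r[1]:r[1]+200,r[0]:r[0]+190,::-1]
    cv2.imwrite(n+"tmp.png",cv2.resize(im,None,fx=2,fy=2))
cv2.imwrite("pics/a1.png",np.hstack([cv2.imread("toptmp.png"),cv2.imread("sidetmp.png")]))
print(manip.get_obs()["tool_pos"])
E
```

```text
clock: 4.27
tool_pos: [0.4488, 0.0076, 0.1443]
tool_rot: [0.001, 0.991, 0.133, 0.002]
wrist_force: [0.6, -0.7, -2.6]
opening: 0.645
finger_force: 37.8
clock: 5.85
tool_pos: [0.5161, -0.292, 0.1402]
tool_rot: [-0.001, 0.996, 0.094, -0.001]
wrist_force: [0.1, 0.4, -1.9]
opening: 0.643
finger_force: 37.9
[ 0.51625389 -0.29182842  0.14064981]
```

View pics/a1.png

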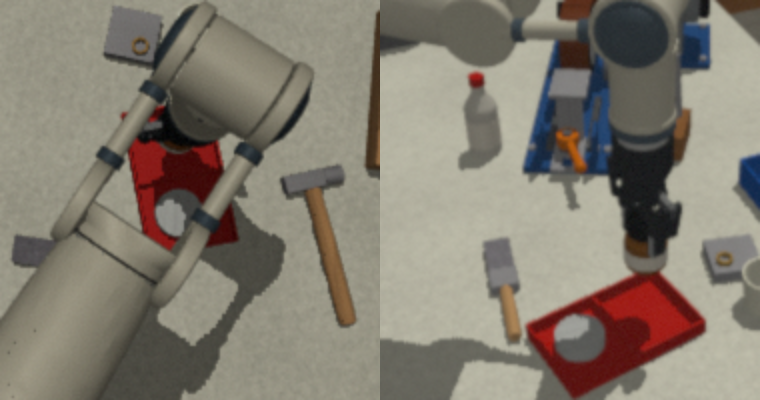

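The jar is held upright above the empty half (side crop, jar base at about (645,262)). Lowering it now.

```bash
python3 -m crank '{"delta_pos":[[0.06,0.1,0.5],[0,0,0.8],[0,0,0.8],[0,0,0.8],[0,0,0.5],[0,0,0.3],[0,0,0.2],[0,0,0.1],[0,0,0.06],[0,0,0],[0,0,0]],"angular":[[0,0,0],[0,0,0],[0,0,0],[0,0,0],[0,0,0],[0,0,0],[0,0,0],[0,0,0],[0,0,0],[0,0,0],[0,0,0]]}' 1 35
```

```text
clock: 6.87
tool_pos: [0.519, -0.2948, 0.0409]
tool_rot: [0.001, 0.996, 0.095, 0.001]
wrist_force: [0.1, -0.3, -2.7]
opening: 0.638
finger_force: 37.9
```

```bash
python3 -m crank '{"delta_pos":[[0,0,0.06],[0,0,0.06],[0,0,0.06],[0,0,0]],"angular":[[0,0,0],[0,0,0],[0,0,0],[0,0,0]]}' 1 35
```

```text
clock: 7.2
tool_pos: [0.5188, -0.2948, 0.0376]
tool_rot: [0.001, 0.996, 0.094, 0.001]
wrist_force: [-3.4, 1.8, 6.4]
opening: 0.641
finger_force: 39.2
```

```bash
python3 -m crank '{"delta_pos":[[0,0,0],[0,0,0],[0,0,0],[0,0,0],[0,0,0],[0,0,0],[0,0,-0.3],[0,0,-0.6],[0,0,-0.9],[0,0,-1],[0,0,-1],[0,0,-1],[0,0,-1],[0,0,-1],[0,0,-0.8]],"angular":[[0,0,0],[0,0,0],[0,0,0],[0,0,0],[0,0,0],[0,0,0],[0,0,0],[0,0,0],[0,0,0],[0,0,0],[0,0,0],[0,0,0],[0,0,0],[0,0,0],[0,0,0]]}' 0 35
python3 - <<'E'
import numpy as np
from rig import manip
o=manip.get_obs();p=o["tool_pos"];w,x,y,z=o["tool_rot"]
a=2*np.arctan2(y,x);print(p,np.degrees(a))
hub=np.array([.534,.087]);th=np.radians(64.5);u=np.array([np.cos(th),np.sin(th)])
g=hub+u*(65-19)/1000  # plate centre 65 -> grip = belt edge(106)-60=46
print("rest grip",g)
R=lambda a:np.array([[np.cos(a),np.sin(a)],[np.sin(a),-np.cos(a)]]) # cols tool x,y
d=g-p[:2];print("shift tool units",R(a).T@d/.025,"turn z units",np.degrees(a-th)/5)
E
```

```text
clock: 8.45
tool_pos: [0.5186, -0.2945, 0.2284]
tool_rot: [0.001, 0.996, 0.095, 0.001]
wrist_force: [0.4, -0.6, 0.2]
opening: 0.998
finger_force: 0.0
[ 0.51858878 -0.29451238  0.22839784] 10.846830615494243
rest grip [0.55380351 0.12851892]
shift tool units [  4.56773395 -16.3538588 ] turn z units -10.73063387690115
```

```bash
python3 -m crank '{"delta_pos":[[0.1,-0.4,0],[0.2,-0.8,0],[0.25,-0.9,0],[0.25,-0.9,0],[0.25,-0.9,0],[0.25,-0.9,0],[0.25,-0.9,0],[0.25,-0.9,0],[0.25,-0.9,0],[0.25,-0.9,0],[0.25,-0.9,0],[0.25,-0.9,0],[0.25,-0.9,0],[0.25,-0.9,0],[0.25,-0.9,0],[0.25,-0.9,0],[0.25,-0.9,0],[0.25,-0.9,0],[0.25,-0.7,0],[0.02,-0.1,0]],"angular":[[0,0,0],[0,0,0],[0,0,0],[0,0,0],[0,0,0],[0,0,0],[0,0,0],[0,0,0],[0,0,0],[0,0,0],[0,0,0],[0,0,0],[0,0,0],[0,0,0],[0,0,0],[0,0,0],[0,0,0],[0,0,0],[0,0,0],[0,0,0]]}' 0 35
python3 -m crank '{"delta_pos":[[0,0,0],[0,0,0],[0,0,0],[0,0,0],[0,0,0],[0,0,0],[0,0,0],[0,0,0],[0,0,0],[0,0,0],[0,0,0],[0,0,0]],"angular":[[0,0,-1],[0,0,-1],[0,0,-1],[0,0,-1],[0,0,-1],[0,0,-1],[0,0,-1],[0,0,-1],[0,0,-1],[0,0,-1],[0,0,-0.73],[0,0,0]]}' 0 35
cat > st.py <<'E'
# target world x y, yaw deg -> tool shift units, turn units
import sys
from h import *
from rig import manip
o=manip.get_obs();p=o["tool_pos"];w,x,y,z=o["tool_rot"];a=2*np.arctan2(y,x)
X,Y,th=map(float,sys.argv[1:4]);M=np.array([[np.cos(a),np.sin(a)],[np.sin(a),-np.cos(a)]])
print(np.round(p,4),np.degrees(a)%360,"shift",M.T@(np.array([X,Y])-p[:2])/.025,"turn",((np.degrees(a)-th+180)%360-180)/5,np.round(o["wrist_force"],1),o["torque"].round(2),o["joints"].round(2))
E
python3 st.py .5538 .1285 64.5
```

```text
clock: 10.12
tool_pos: [0.553, 0.1329, 0.2245]
tool_rot: [-0.001, 0.995, 0.096, -0.001]
wrist_force: [0.3, -1.5, -0.8]
opening: 1.002
finger_force: 0.0
clock: 11.12
tool_pos: [0.5532, 0.1293, 0.2249]
tool_rot: [-0.0, 0.845, 0.534, -0.0]
wrist_force: [-0.2, -0.5, 0.7]
opening: 0.999
finger_force: 0.0
[0.5532 0.1293 0.2249] 64.59744865077462 shift [-0.01729011  0.03586103] turn 0.019489730154924702 [-0.2 -0.5  0.7] [-0.02  0.    0.06] [ 0.17  0.    1.33 -0.    1.81  0.61]
```

```bash
python3 -m crank '{"delta_pos":[[0,0.03,0.5],[0,0,0.8],[0,0,0.8],[0,0,0.7],[0,0,0.6],[0,0,0.5],[0,0,0.5],[0,0,0.4],[0,0,0.24],[0,0,0],[0,0,0]],"angular":[[0,0,0],[0,0,0],[0,0,0],[0,0,0],[0,0,0],[0,0,0],[0,0,0],[0,0,0],[0,0,0],[0,0,0],[0,0,0]]}' 0 35
python3 -m crank '{"delta_pos":[[0,0,0],[0,0,0],[0,0,0],[0,0,0],[0,0,0],[0,0,0],[0,0,0],[0,0,0]],"angular":[[0,0,0],[0,0,0],[0,0,0],[0,0,0],[0,0,0],[0,0,0],[0,0,0],[0,0,0]]}' 1 35
python3 st.py .5538 .1285 64.5
```

```text
clock: 12.03
tool_pos: [0.5543, 0.1294, 0.0994]
tool_rot: [0.0, 0.846, 0.533, 0.0]
wrist_force: [0.3, -0.3, 0.4]
opening: 1.0
finger_force: 0.0
clock: 12.7
tool_pos: [0.5552, 0.1293, 0.1008]
tool_rot: [0.001, 0.846, 0.533, 0.001]
wrist_force: [2.5, -1.5, 5.2]
opening: 0.714
finger_force: 40.9
[0.5552 0.1293 0.1008] 64.48055131783845 shift [-0.05433078 -0.03765742] turn -0.0038897364323133843 [ 2.5 -1.5  5.2] [-0.21 -0.39  0.01] [ 0.17  0.02  1.53 -0.    1.58  0.61]
```

```bash
python3 -m crank '{"delta_pos":[[0.15,0,0],[0.2,0,0],[0.2,0,0],[0.2,0,0],[0.1,0,0],[0,0,0]],"angular":[[0,0,0],[0,0,0],[0,0,0],[0,0,0],[0,0,0],[0,0,0]]}' 1 35; python3 st.py .5552 .1293 64.5
python3 -m crank '{"delta_pos":[[0.04,0,0],[0.04,0,0],[0.04,0,0],[0,0,0]],"angular":[[0,0,0],[0,0,0],[0,0,0],[0,0,0]]}' 1 35; python3 st.py .5552 .1293 64.5
```

```text
clock: 13.2
tool_pos: [0.5643, 0.1485, 0.1008]
tool_rot: [0.001, 0.846, 0.534, 0.001]
wrist_force: [1.8, -3.1, 6.7]
opening: 0.716
finger_force: 41.0
[0.5643 0.1485 0.1008] 64.48680905415584 shift [-0.84934556  0.00110169] turn -0.0026381891688288307 [ 1.8 -3.1  6.7] [-0.36 -0.37 -0.02] [ 0.2   0.06  1.5  -0.    1.58  0.64]
clock: 13.53
tool_pos: [0.5654, 0.1507, 0.1008]
tool_rot: [0.001, 0.846, 0.533, 0.001]
wrist_force: [0.3, -3.4, 6.6]
opening: 0.716
finger_force: 41.1
[0.5654 0.1507 0.1008] 64.46902377318722 shift [-9.5012336e-01  8.4409816e-04] turn -0.006195245362556534 [ 0.3 -3.4  6.6] [-0.47 -0.22  0.02] [ 0.2   0.06  1.49 -0.    1.59  0.65]
```

```bash
for i in 1 ; do python3 -m crank '{"delta_pos":[[0.03,0,0],[0.03,0,0],[0,0,0]],"angular":[[0,0,0],[0,0,0],[0,0,0]]}' 1 35 >/dev/null; python3 st.py .5552 .1293 64.5
python3 -m crank '{"delta_pos":[[0.03,0,0],[0.03,0,0],[0,0,0]],"angular":[[0,0,0],[0,0,0],[0,0,0]]}' 1 35 >/dev/null; python3 st.py .5552 .1293 64.5
python3 -m crank '{"delta_pos":[[0.03,0,0],[0.03,0,0],[0,0,0]],"angular":[[0,0,0],[0,0,0],[0,0,0]]}' 1 35 >/dev/null; python3 st.py .5552 .1293 64.5; done
```

```text
[0.566  0.1521 0.1008] 64.46761784634502 shift [-1.00783437  0.00139443] turn -0.006476430730992888 [ 0.7 -3.4  6.7] [-0.52 -0.27  0.05] [ 0.21  0.07  1.49 -0.    1.59  0.65]
[0.5667 0.1534 0.1008] 64.46592394053144 shift [-1.06700636  0.00147479] turn -0.006815211893712103 [ 0.2 -2.8  7.5] [-0.5  -0.18  0.06] [ 0.21  0.07  1.49 -0.    1.59  0.65]
[0.5673 0.1547 0.1008] 64.46362781323464 shift [-1.12586866e+00  6.09000546e-04] turn -0.007274437353072471 [ 1.1 -2.9  6.9] [-0.53 -0.25  0.09] [ 0.21  0.07  1.48 -0.    1.59  0.65]
```

```bash
python3 -m crank '{"delta_pos":[[0.03,0,0],[0.03,0,0],[0,0,0]],"angular":[[0,0,0],[0,0,0],[0,0,0]]}' 1 35 >/dev/null; python3 st.py .5552 .1293 64.5
python3 -m crank '{"delta_pos":[[0.03,0,0],[0.03,0,0],[0,0,0]],"angular":[[0,0,0],[0,0,0],[0,0,0]]}' 1 35 >/dev/null; python3 st.py .5552 .1293 64.5
python3 -m crank '{"delta_pos":[[0.03,0,0],[0.03,0,0],[0,0,0]],"angular":[[0,0,0],[0,0,0],[0,0,0]]}' 1 35 >/dev/null; python3 st.py .5552 .1293 64.5
```

```text
[0.5675 0.1552 0.1008] 64.44667068014743 shift [-1.14889708  0.00219096] turn -0.010665863970513102 [-2.  -5.8  6.9] [-1.02  0.03  0.2 ] [ 0.21  0.07  1.48 -0.    1.59  0.66]
[0.5676 0.1553 0.1008] 64.41106646413205 shift [-1.15025999  0.00259328] turn -0.017786707173593187 [ -5.4 -11.4  10. ] [-1.73  0.49  0.3 ] [ 0.21  0.08  1.48 -0.    1.59  0.66]
[0.5676 0.1553 0.1008] 64.37265886773024 shift [-1.15066489  0.00196455] turn -0.025468226453949683 [ -8.2 -16.   11.1] [-2.52  0.97  0.39] [ 0.21  0.08  1.48 -0.01  1.59  0.66]
```

```bash
python3 -m crank '{"delta_pos":[[-0.08,0,0],[-0.08,0,0],[-0.08,0,0],[0,0,0],[0,0,0]],"angular":[[0,0,0],[0,0,0],[0,0,0],[0,0,0],[0,0,0]]}' 1 35 >/dev/null; python3 st.py .5552 .1293 64.5
```

```text
[0.567  0.1541 0.1008] 64.48431584075617 shift [-1.09798923e+00  1.02701370e-03] turn -0.0031368318487693613 [ 2.7 -1.1  6.2] [-0.08 -0.57  0.04] [ 0.21  0.07  1.49 -0.    1.58  0.65]
```

```bash
python3 -m crank '{"delta_pos":[[-0.04,0,0],[-0.04,0,0],[0,0,0],[0,0,0]],"angular":[[0,0,0],[0,0,0],[0,0,0],[0,0,0]]}' 1 35 >/dev/null; python3 st.py .5552 .1293 64.5
```

```text
[0.5663 0.1526 0.1008] 64.49537173878784 shift [-1.03283072  0.0012003 ] turn -0.0009256522424323066 [3.7 0.1 7.2] [ 0.08 -0.66 -0.03] [0.21 0.06 1.49 0.   1.58 0.65]
```

```bash
python3 -m crank '{"delta_pos":[[0,0,0],[0,0,0],[0,0,0],[0,0,0],[0,0,-0.4],[0,0,-0.8],[0,0,-1],[0,0,-1],[0,0,-1],[0,0,-1],[0,0,0]],"angular":[[0,0,0],[0,0,0],[0,0,0],[0,0,0],[0,0,0],[0,0,0],[0,0,0],[0,0,0],[0,0,0],[0,0,0],[0,0,0]]}' 0 35 
python3 -m crank '{"delta_pos":[[-0.5,0.1,0],[-0.9,0.16,0],[-0.9,0.16,0],[-0.9,0.16,0],[-0.9,0.16,0],[-0.9,0.16,0],[-0.6,0.11,0],[-0.26,0.07,0],[0,0,0],[0,0,0],[0,0,0],[0,0,0],[0,0,0],[0,0,0]],"angular":[[0,0,0],[0,0,0],[0,0,0],[0,0,0],[0,0,0],[0,0,0],[0,0,0],[0,0,0],[0,0,-1],[0,0,-1],[0,0,-1],[0,0,-1],[0,0,-0.04],[0,0,0]]}' 0.45 60
python3 st.py .5268 .0093 84.7
python3 - <<'E'
from rig import manip
from h import *
ims=[]
for n,r in(("top",(180,130)),("side",(215,90))):
    c=manip.read_camera(n);np.savez(n+"2.npz",**c)
    ims.append(cv2.resize(c["image"][r[1]:r[1]+150,r[0]:r[0]+100,::-1],None,fx=4,fy=4,interpolation=2))
cv2.imwrite("pics/a2.png",np.hstack(ims))
E
```

```text
clock: 16.7
tool_pos: [0.5665, 0.1525, 0.2368]
tool_rot: [0.002, 0.846, 0.534, 0.005]
wrist_force: [1.3, 0.0, 1.2]
opening: 0.999
finger_force: 0.0
clock: 17.87
tool_pos: [0.526, 0.0084, 0.2284]
tool_rot: [-0.001, 0.74, 0.673, -0.001]
wrist_force: [-0.3, 0.4, -0.1]
opening: 0.552
finger_force: 0.0
[0.526  0.0084 0.2284] 84.57071392694675 shift [0.0391983  0.02833909] turn -0.025857214610653045 [-0.3  0.4 -0.1] [-0.02 -0.03 -0.01] [-0.05 -0.11  1.43  0.    1.82  0.05]
```

View pics/a2.png

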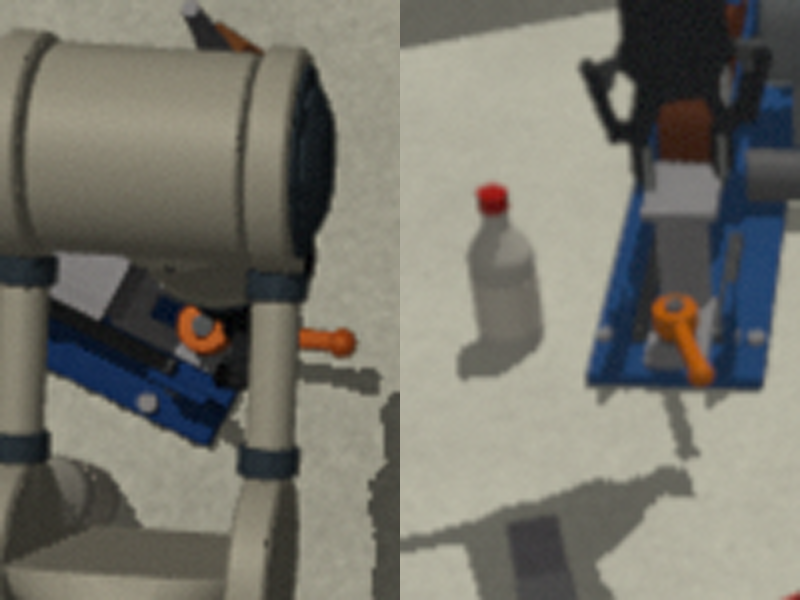

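The lever is unchanged (ball at top view (265,215), side view (290,183)) and the rest stands just short of the belt. Descending on the lever.

```bash
python3 -m crank '{"delta_pos":[[0.04,0.03,0.6],[0,0,1],[0,0,1],[0,0,1],[0,0,0.9],[0,0,0.8],[0,0,0.7],[0,0,0.6],[0,0,0.5],[0,0,0.35],[0,0,0],[0,0,0]],"angular":[[0,0,0],[0,0,0],[0,0,0],[0,0,0],[0,0,0],[0,0,0],[0,0,0],[0,0,0],[0,0,0],[0,0,0],[0,0,0],[0,0,0]]}' 0.45 60
python3 st.py .5268 .0093 84.7
python3 -m crank '{"delta_pos":[[0,0,0],[0,0,0],[0,0,0],[0,0,0],[0,0,0],[0,0,0],[0,0,0],[0,0,0]],"angular":[[0,0,0],[0,0,0],[0,0,0],[0,0,0],[0,0,0],[0,0,0],[0,0,0],[0,0,0]]}' 1 60
python3 st.py .5268 .0093 84.7
```

```text
clock: 18.97
tool_pos: [0.5271, 0.0093, 0.043]
tool_rot: [-0.0, 0.739, 0.673, -0.0]
wrist_force: [-0.1, 0.5, -0.4]
opening: 0.551
finger_force: 0.0
[0.5271 0.0093 0.043 ] 84.67067651785655 shift [-0.00111899 -0.01336565] turn -0.005864696428693606 [-0.1  0.5 -0.4] [-0.02  0.01  0.02] [-0.05 -0.06  1.72 -0.    1.48  0.05]
clock: 19.63
tool_pos: [0.5279, 0.0091, 0.0442]
tool_rot: [0.001, 0.739, 0.674, 0.001]
wrist_force: [0.3, -1.1, 5.6]
opening: 0.148
finger_force: 59.8
[0.5279 0.0091 0.0442] 84.68358978536862 shift [ 0.00469639 -0.04660926] turn -0.003282042926275608 [ 0.3 -1.1  5.6] [-0.01 -0.08 -0.04] [-0.05 -0.06  1.72 -0.    1.48  0.05]
```

```bash
python3 -m crank '{"delta_pos":[[0.006,-0.136,0],[0.006,-0.136,0],[0.012,-0.272,0],[0.012,-0.272,0],[0.012,-0.272,0],[0.012,-0.272,0],[0,0,0]],"angular":[[0,0,0.5],[0,0,0.5],[0,0,1],[0,0,1],[0,0,1],[0,0,1],[0,0,0]]}' 1 60
cat > lv.py <<'E'
from h import *
from rig import manip
o=manip.get_obs();p=o["tool_pos"];w,x,y,z=o["tool_rot"];a=2*np.arctan2(y,x)
d=p[:2]-np.array([.534,.087]);f=o["wrist_force"];X=np.array([np.cos(a),np.sin(a)]);Y=np.array([np.sin(a),-np.cos(a)])
q=-(np.arctan2(d[1],d[0])-np.radians(64.5-180))
print("t",round(o["clock"],1),"q_pos",round(q,3),"q_yaw",round(np.radians(64.5)-a,3),"r",round(np.linalg.norm(d),4),"z",round(p[2],4),"Fx,Fy tool",np.round([f[:2]@X,f[:2]@Y],1),"Fz",round(f[2],1),"T",o["torque"].round(2))
E
python3 lv.py
```

```text
clock: 20.22
tool_pos: [0.4954, 0.0198, 0.0442]
tool_rot: [0.001, 0.868, 0.496, 0.001]
wrist_force: [2.5, -1.7, 3.4]
opening: 0.149
finger_force: 59.8
t 20.2 q_pos 0.076 q_yaw 0.088 r 0.0775 z 0.0442 Fx,Fy tool [-0.2  3. ] Fz 3.4 T [-0.24 -0.14 -0.06]
```

```bash
python3 -m crank '{"delta_pos":[[0.012,-0.272,0],[0.012,-0.272,0],[0.012,-0.272,0],[0.012,-0.272,0],[0.012,-0.272,0],[0.012,-0.272,0],[0.012,-0.272,0],[0,0,0]],"angular":[[0,0,1],[0,0,1],[0,0,1],[0,0,1],[0,0,1],[0,0,1],[0,0,1],[0,0,0]]}' 1 60
python3 lv.py
```

```text
clock: 20.88
tool_pos: [0.4637, 0.0549, 0.0442]
tool_rot: [0.0, 0.977, 0.212, 0.001]
wrist_force: [-1.3, -1.8, 6.0]
opening: 0.151
finger_force: 60.1
t 20.9 q_pos 0.697 q_yaw 0.699 r 0.0773 z 0.0442 Fx,Fy tool [-2.   1.1] Fz 6.0 T [-0.31  0.11  0.03]
```

```bash
python3 -m crank '{"delta_pos":[[0,0,-0.1],[0,0,-0.1],[0,0,-0.1],[0,0,-0.08],[0,0,0],[0,0,0]],"angular":[[0,0,0],[0,0,0],[0,0,0],[0,0,0],[0,0,0],[0,0,0]]}' 1 60
python3 lv.py
```

```text
clock: 21.38
tool_pos: [0.4637, 0.055, 0.0508]
tool_rot: [-0.001, 0.977, 0.214, 0.0]
wrist_force: [7.2, 3.1, -8.6]
opening: 0.147
finger_force: 59.6
t 21.4 q_pos 0.698 q_yaw 0.694 r 0.0772 z 0.0508 Fx,Fy tool [7.8 0.1] Fz -8.6 T [ 0.22 -1.17 -0.08]
```

```bash
python3 -m crank '{"delta_pos":[[0,0,-0.07],[0,0,-0.07],[0,0,0],[0,0,0]],"angular":[[0,0,0],[0,0,0],[0,0,0],[0,0,0]]}' 1 60
python3 lv.py
```

```text
clock: 21.72
tool_pos: [0.4638, 0.055, 0.0542]
tool_rot: [-0.001, 0.977, 0.214, 0.0]
wrist_force: [8.1, 1.5, -10.0]
opening: 0.147
finger_force: 59.6
t 21.7 q_pos 0.698 q_yaw 0.694 r 0.0772 z 0.0542 Fx,Fy tool [8. 2.] Fz -10.0 T [ 0.27 -1.21 -0.14]
```

```bash
python3 -m crank '{"delta_pos":[[0.006,0.136,0],[0.006,0.136,0],[0.012,0.272,0],[0.012,0.272,0],[0.012,0.272,0],[0.012,0.272,0],[0.012,0.272,0],[0.012,0.272,0],[0.012,0.272,0],[0.012,0.272,0],[0.012,0.272,0],[0.012,0.272,0],[0.012,0.272,0],[0.012,0.272,0],[0.012,0.272,0],[0.006,0.136,0],[0.006,0.136,0],[0,0,0],[0,0,0]],"angular":[[0,0,-0.5],[0,0,-0.5],[0,0,-1],[0,0,-1],[0,0,-1],[0,0,-1],[0,0,-1],[0,0,-1],[0,0,-1],[0,0,-1],[0,0,-1],[0,0,-1],[0,0,-1],[0,0,-1],[0,0,-1],[0,0,-0.5],[0,0,-0.5],[0,0,0],[0,0,0]]}' 1 60
python3 lv.py
```

```text
clock: 23.3
tool_pos: [0.5476, 0.0102, 0.0534]
tool_rot: [-0.001, 0.645, 0.764, -0.001]
wrist_force: [5.9, -0.8, -10.4]
opening: 0.151
finger_force: 59.7
t 23.3 q_pos -0.621 q_yaw -0.614 r 0.078 z 0.0534 Fx,Fy tool [-1.7  5.6] Fz -10.4 T [-0.26 -1.13 -0.45]
```

```bash
python3 -m crank '{"delta_pos":[[0.004,0.1,0],[0,0,0],[0,0,0.13],[0,0,0.13],[0,0,0.13],[0,0,0.13],[0,0,0.02],[0,0,0],[0,0,0]],"angular":[[0,0,-0.37],[0,0,0],[0,0,0],[0,0,0],[0,0,0],[0,0,0],[0,0,0],[0,0,0],[0,0,0]]}' 1 60
python3 lv.py
```

```text
clock: 24.05
tool_pos: [0.5515, 0.0103, 0.0442]
tool_rot: [0.002, 0.632, 0.775, 0.001]
wrist_force: [3.1, -3.5, 6.4]
opening: 0.156
finger_force: 61.7
t 24.1 q_pos -0.669 q_yaw -0.646 r 0.0787 z 0.0442 Fx,Fy tool [-4.1  2.3] Fz 6.4 T [-0.4  -0.28  0.07]
```

```bash
python3 -m crank '{"delta_pos":[[0.006,-0.136,0],[0.006,-0.136,0],[0.012,-0.272,0],[0.012,-0.272,0],[0.012,-0.272,0],[0.012,-0.272,0],[0.012,-0.272,0],[0.012,-0.272,0],[0,0,0]],"angular":[[0,0,0.5],[0,0,0.5],[0,0,1],[0,0,1],[0,0,1],[0,0,1],[0,0,1],[0,0,1],[0,0,0]]}' 1 60
python3 lv.py
python3 -m crank '{"delta_pos":[[0.006,-0.136,0],[0.012,-0.272,0],[0.012,-0.272,0],[0.012,-0.272,0],[0.012,-0.272,0],[0.012,-0.272,0],[0.012,-0.272,0],[0.012,-0.272,0],[0.012,-0.272,0],[0,0,0],[0,0,0]],"angular":[[0,0,0.5],[0,0,1],[0,0,1],[0,0,1],[0,0,1],[0,0,1],[0,0,1],[0,0,1],[0,0,1],[0,0,0],[0,0,0]]}' 1 60
python3 lv.py
```

```text
clock: 24.8
tool_pos: [0.5036, 0.0153, 0.044]
tool_rot: [0.001, 0.837, 0.547, 0.0]
wrist_force: [1.6, -3.7, 5.2]
opening: 0.154
finger_force: 61.7
t 24.8 q_pos -0.045 q_yaw -0.031 r 0.0779 z 0.044 Fx,Fy tool [-2.8  2.9] Fz 5.2 T [-0.58 -0.09 -0.08]
clock: 25.72
tool_pos: [0.4633, 0.0556, 0.0441]
tool_rot: [0.001, 0.978, 0.208, 0.0]
wrist_force: [-4.2, -2.9, 9.7]
opening: 0.147
finger_force: 62.3
t 25.7 q_pos 0.708 q_yaw 0.706 r 0.0773 z 0.0441 Fx,Fy tool [-5.   0.9] Fz 9.7 T [-0.36  0.48 -0.01]
```

```bash
python3 -m crank '{"delta_pos":[[0,0,-0.13],[0,0,-0.13],[0,0,-0.13],[0,0,-0.13],[0,0,-0.02],[0,0,0],[0,0,0]],"angular":[[0,0,0],[0,0,0],[0,0,0],[0,0,0],[0,0,0],[0,0,0],[0,0,0]]}' 1 60
python3 lv.py
python3 -m crank '{"delta_pos":[[0.006,0.136,0],[0.006,0.136,0],[0.012,0.272,0],[0.012,0.272,0],[0.012,0.272,0],[0.012,0.272,0],[0.012,0.272,0],[0.012,0.272,0],[0.012,0.272,0],[0.012,0.272,0],[0.012,0.272,0],[0.012,0.272,0],[0.012,0.272,0],[0.012,0.272,0],[0.012,0.272,0],[0.012,0.272,0],[0.006,0.136,0],[0,0,0],[0,0,0]],"angular":[[0,0,-0.5],[0,0,-0.5],[0,0,-1],[0,0,-1],[0,0,-1],[0,0,-1],[0,0,-1],[0,0,-1],[0,0,-1],[0,0,-1],[0,0,-1],[0,0,-1],[0,0,-1],[0,0,-1],[0,0,-1],[0,0,-1],[0,0,-0.5],[0,0,0],[0,0,0]]}' 1 60
python3 lv.py
```

```text
clock: 26.3
tool_pos: [0.4633, 0.0561, 0.0541]
tool_rot: [-0.0, 0.978, 0.208, -0.0]
wrist_force: [8.0, 0.4, -9.8]
opening: 0.152
finger_force: 59.6
t 26.3 q_pos 0.713 q_yaw 0.706 r 0.0772 z 0.0541 Fx,Fy tool [7.5 2.9] Fz -9.8 T [ 0.03 -1.27 -0.2 ]
clock: 27.88
tool_pos: [0.5501, 0.0108, 0.0534]
tool_rot: [-0.0, 0.633, 0.774, -0.001]
wrist_force: [6.2, -2.3, -9.2]
opening: 0.149
finger_force: 59.7
t 27.9 q_pos -0.653 q_yaw -0.646 r 0.0779 z 0.0534 Fx,Fy tool [-3.5  5.7] Fz -9.2 T [-0.62 -1.28 -0.46]
```

```bash
python3 -m crank '{"delta_pos":[[0,0,0.13],[0,0,0.13],[0,0,0.13],[0,0,0.13],[0,0,0.02],[0,0,0],[0,0,0]],"angular":[[0,0,0],[0,0,0],[0,0,0],[0,0,0],[0,0,0],[0,0,0],[0,0,0]]}' 1 60
python3 lv.py
python3 -m crank '{"delta_pos":[[0.006,-0.136,0],[0.006,-0.136,0],[0.012,-0.272,0],[0.012,-0.272,0],[0.012,-0.272,0],[0.012,-0.272,0],[0.012,-0.272,0],[0,0,0]],"angular":[[0,0,0.5],[0,0,0.5],[0,0,1],[0,0,1],[0,0,1],[0,0,1],[0,0,1],[0,0,0]]}' 1 60
python3 lv.py
python3 -m crank '{"delta_pos":[[0.006,-0.136,0],[0.006,-0.136,0],[0.006,-0.136,0],[0.006,-0.136,0],[0,0,0]],"angular":[[0,0,0.5],[0,0,0.5],[0,0,0.5],[0,0,0.5],[0,0,0]]}' 1 60
python3 lv.py
```

```text
clock: 28.47
tool_pos: [0.5514, 0.0104, 0.0442]
tool_rot: [0.002, 0.633, 0.775, 0.0]
wrist_force: [0.6, -3.5, 7.7]
opening: 0.15
finger_force: 61.9
t 28.5 q_pos -0.668 q_yaw -0.646 r 0.0786 z 0.0442 Fx,Fy tool [-3.6 -0.2] Fz 7.7 T [-0.54 -0.13  0.04]
clock: 29.13
tool_pos: [0.5102, 0.013, 0.0442]
tool_rot: [0.002, 0.813, 0.583, 0.0]
wrist_force: [0.4, -5.2, 7.3]
opening: 0.148
finger_force: 61.8
t 29.1 q_pos -0.134 q_yaw -0.118 r 0.0778 z 0.0442 Fx,Fy tool [-4.8  2. ] Fz 7.3 T [-0.73 -0.   -0.  ]
clock: 29.55
tool_pos: [0.4979, 0.0184, 0.0442]
tool_rot: [0.002, 0.86, 0.51, -0.0]
wrist_force: [-1.5, -6.5, 8.6]
opening: 0.15
finger_force: 62.1
t 29.6 q_pos 0.039 q_yaw 0.054 r 0.0776 z 0.0442 Fx,Fy tool [-6.4  1.8] Fz 8.6 T [-0.83  0.28 -0.01]
```

```bash
python3 -m crank '{"delta_pos":[[-0.01,-0.136,0],[-0.01,-0.136,0],[-0.01,-0.136,0],[0,-0.136,0],[0,0,0]],"angular":[[0,0,0.5],[0,0,0.5],[0,0,0.5],[0,0,0.5],[0,0,0]]}' 1 60
python3 lv.py
python3 -m crank '{"delta_pos":[[0.006,-0.136,0],[0.006,-0.136,0],[0.006,-0.136,0],[0.006,-0.136,0],[0,0,0]],"angular":[[0,0,0.5],[0,0,0.5],[0,0,0.5],[0,0,0.5],[0,0,0]]}' 1 60
python3 lv.py
python3 -m crank '{"delta_pos":[[0.006,-0.136,0],[0.006,-0.136,0],[0.006,-0.136,0],[0,0,0]],"angular":[[0,0,0.5],[0,0,0.5],[0,0,0.5],[0,0,0]]}' 1 60
python3 lv.py
```

```text
clock: 29.97
tool_pos: [0.4863, 0.0259, 0.0441]
tool_rot: [0.001, 0.901, 0.434, 0.001]
wrist_force: [0.1, -4.3, 6.4]
opening: 0.151
finger_force: 61.9
t 30.0 q_pos 0.218 q_yaw 0.228 r 0.0776 z 0.0441 Fx,Fy tool [-3.3  2.8] Fz 6.4 T [-0.43 -0.01  0.02]
clock: 30.38
tool_pos: [0.4763, 0.0353, 0.044]
tool_rot: [0.001, 0.935, 0.354, 0.0]
wrist_force: [-1.4, -4.6, 8.6]
opening: 0.149
finger_force: 62.1
t 30.4 q_pos 0.395 q_yaw 0.403 r 0.0774 z 0.044 Fx,Fy tool [-4.1  2.6] Fz 8.6 T [-0.53  0.22 -0.02]
clock: 30.72
tool_pos: [0.47, 0.0435, 0.0441]
tool_rot: [0.001, 0.957, 0.292, 0.0]
wrist_force: [-3.3, -5.3, 8.6]
opening: 0.153
finger_force: 62.2
t 30.7 q_pos 0.529 q_yaw 0.534 r 0.0774 z 0.0441 Fx,Fy tool [-5.7  2.6] Fz 8.6 T [-0.55  0.4  -0.01]
```

```bash
python3 -m crank '{"delta_pos":[[-0.02,-0.136,0],[0.0,-0.136,0],[0,0,0]],"angular":[[0,0,0.5],[0,0,0.5],[0,0,0]]}' 1 60
python3 lv.py
python3 -m crank '{"delta_pos":[[0.006,-0.136,0],[0.006,-0.136,0],[0,0,0]],"angular":[[0,0,0.5],[0,0,0.5],[0,0,0]]}' 1 60
python3 lv.py
```

```text
clock: 30.97
tool_pos: [0.4663, 0.0493, 0.044]
tool_rot: [0.001, 0.968, 0.25, 0.001]
wrist_force: [-0.5, -3.5, 8.1]
opening: 0.152
finger_force: 62.0
t 31.0 q_pos 0.618 q_yaw 0.621 r 0.0774 z 0.044 Fx,Fy tool [-2.2  2.8] Fz 8.1 T [-0.39  0.07  0.01]
clock: 31.22
tool_pos: [0.4633, 0.0555, 0.044]
tool_rot: [0.001, 0.978, 0.207, 0.0]
wrist_force: [-1.9, -3.2, 7.9]
opening: 0.147
finger_force: 62.1
t 31.2 q_pos 0.707 q_yaw 0.708 r 0.0774 z 0.044 Fx,Fy tool [-3.1  2.1] Fz 7.9 T [-0.38  0.19  0.01]
```

```bash
python3 -m crank '{"delta_pos":[[0,0,-0.13],[0,0,-0.13],[0,0,-0.13],[0,0,-0.13],[0,0,-0.02],[0,0,0],[0,0,0]],"angular":[[0,0,0],[0,0,0],[0,0,0],[0,0,0],[0,0,0],[0,0,0],[0,0,0]]}' 1 60
python3 lv.py
python3 -m crank '{"delta_pos":[[0.006,0.136,0],[0.006,0.136,0],[0.012,0.272,0],[0.012,0.272,0],[0.012,0.272,0],[0.012,0.272,0],[0.012,0.272,0],[0.012,0.272,0],[0.012,0.272,0],[0,0,0]],"angular":[[0,0,-0.5],[0,0,-0.5],[0,0,-1],[0,0,-1],[0,0,-1],[0,0,-1],[0,0,-1],[0,0,-1],[0,0,-1],[0,0,0]]}' 1 60
python3 lv.py
python3 -m crank '{"delta_pos":[[0.012,0.272,0],[0.012,0.272,0],[0.012,0.272,0],[0.012,0.272,0],[0.012,0.272,0],[0.012,0.272,0],[0.012,0.272,0],[0.006,0.136,0],[0,0,0],[0,0,0]],"angular":[[0,0,-1],[0,0,-1],[0,0,-1],[0,0,-1],[0,0,-1],[0,0,-1],[0,0,-1],[0,0,-0.5],[0,0,0],[0,0,0]]}' 1 60
python3 lv.py
```

```text
clock: 31.8
tool_pos: [0.4633, 0.056, 0.0542]
tool_rot: [-0.0, 0.978, 0.208, 0.0]
wrist_force: [8.3, 1.9, -9.6]
opening: 0.148
finger_force: 59.8
t 31.8 q_pos 0.713 q_yaw 0.706 r 0.0772 z 0.0542 Fx,Fy tool [8.4 1.6] Fz -9.6 T [ 0.07 -1.36 -0.19]
clock: 32.63
tool_pos: [0.5005, 0.0173, 0.0537]
tool_rot: [-0.001, 0.847, 0.532, -0.0]
wrist_force: [6.5, 0.8, -9.3]
opening: 0.15
finger_force: 59.9
t 32.6 q_pos 0.003 q_yaw 0.004 r 0.0773 z 0.0537 Fx,Fy tool [3.6 5.5] Fz -9.3 T [-0.1  -1.09 -0.39]
clock: 33.47
tool_pos: [0.55, 0.0108, 0.0534]
tool_rot: [-0.0, 0.633, 0.774, -0.001]
wrist_force: [6.7, -1.5, -9.5]
opening: 0.15
finger_force: 60.0
t 33.5 q_pos -0.652 q_yaw -0.646 r 0.0779 z 0.0534 Fx,Fy tool [-2.8  6.2] Fz -9.5 T [-0.49 -1.33 -0.51]
```

```bash
python3 -m crank '{"delta_pos":[[0,0,0.13],[0,0,0.13],[0,0,0.13],[0,0,0.13],[0,0,0.02],[0,0,0],[0,0,0]],"angular":[[0,0,0],[0,0,0],[0,0,0],[0,0,0],[0,0,0],[0,0,0],[0,0,0]]}' 1 60
python3 lv.py
python3 -m crank '{"delta_pos":[[0.006,-0.136,0],[0.006,-0.136,0],[0.006,-0.136,0],[0.006,-0.136,0],[0,0,0]],"angular":[[0,0,0.5],[0,0,0.5],[0,0,0.5],[0,0,0.5],[0,0,0]]}' 1 60
python3 lv.py
```

```text
clock: 34.05
tool_pos: [0.5514, 0.0103, 0.0442]
tool_rot: [0.002, 0.633, 0.775, 0.001]
wrist_force: [3.5, -3.8, 6.3]
opening: 0.146
finger_force: 62.0
t 34.0 q_pos -0.668 q_yaw -0.646 r 0.0787 z 0.0442 Fx,Fy tool [-4.4  2.7] Fz 6.3 T [-0.49 -0.44 -0.01]
clock: 34.47
tool_pos: [0.5375, 0.0087, 0.0442]
tool_rot: [0.002, 0.699, 0.716, 0.0]
wrist_force: [3.2, -5.5, 6.8]
opening: 0.147
finger_force: 62.0
t 34.5 q_pos -0.489 q_yaw -0.469 r 0.0784 z 0.0442 Fx,Fy tool [-5.6  3.1] Fz 6.8 T [-0.75 -0.32 -0.1 ]
```

```bash
python3 -m crank '{"delta_pos":[[-0.01,-0.136,0],[-0.01,-0.136,0],[0,0,0]],"angular":[[0,0,0.5],[0,0,0.5],[0,0,0]]}' 1 60
python3 lv.py
python3 -m crank '{"delta_pos":[[-0.01,-0.136,0],[0.006,-0.136,0],[0,0,0]],"angular":[[0,0,0.5],[0,0,0.5],[0,0,0]]}' 1 60
python3 lv.py
python3 -m crank '{"delta_pos":[[0,-0.136,0],[0,-0.136,0],[0,0,0]],"angular":[[0,0,0.5],[0,0,0.5],[0,0,0]]}' 1 60
python3 lv.py
```

```text
clock: 34.72
tool_pos: [0.5306, 0.0087, 0.0441]
tool_rot: [0.001, 0.729, 0.685, 0.001]
wrist_force: [3.0, -3.1, 4.7]
opening: 0.153
finger_force: 61.9
t 34.7 q_pos -0.401 q_yaw -0.382 r 0.0784 z 0.0441 Fx,Fy tool [-2.9  3.2] Fz 4.7 T [-0.42 -0.29 -0.06]
clock: 34.97
tool_pos: [0.5236, 0.0093, 0.0439]
tool_rot: [0.001, 0.758, 0.652, 0.001]
wrist_force: [2.5, -4.2, 5.4]
opening: 0.148
finger_force: 61.9
t 35.0 q_pos -0.312 q_yaw -0.295 r 0.0784 z 0.0439 Fx,Fy tool [-3.8  3.1] Fz 5.4 T [-0.32 -0.3  -0.12]
clock: 35.22
tool_pos: [0.5163, 0.011, 0.044]
tool_rot: [0.0, 0.786, 0.619, 0.0]
wrist_force: [-1.6, -1.6, 8.4]
opening: 0.146
finger_force: 62.3
t 35.2 q_pos -0.217 q_yaw -0.208 r 0.0781 z 0.044 Fx,Fy tool [-1.9 -1.2] Fz 8.4 T [-0.12  0.05 -0.11]
```

```bash
python3 -m crank '{"delta_pos":[[0,0,0],[0,0,0]],"angular":[[0,0,0],[0,0,0]]}' 1 60 >/dev/null
python3 lv.py
python3 -m crank '{"delta_pos":[[0,-0.136,0],[0.006,-0.136,0],[0,0,0]],"angular":[[0,0,0.5],[0,0,0.5],[0,0,0]]}' 1 60 >/dev/null
python3 lv.py
python3 -m crank '{"delta_pos":[[0,-0.136,0],[0.006,-0.136,0],[0,0,0]],"angular":[[0,0,0.5],[0,0,0.5],[0,0,0]]}' 1 60 >/dev/null
python3 lv.py
```

```text
t 35.4 q_pos -0.219 q_yaw -0.21 r 0.0781 z 0.044 Fx,Fy tool [-2.6 -1.8] Fz 9.1 T [-0.2   0.07 -0.08]
t 35.6 q_pos -0.131 q_yaw -0.121 r 0.0779 z 0.044 Fx,Fy tool [-1.6  0.1] Fz 7.0 T [-0.18 -0.01 -0.1 ]
t 35.9 q_pos -0.044 q_yaw -0.034 r 0.0778 z 0.0441 Fx,Fy tool [-2.1  0.7] Fz 7.3 T [-0.19 -0.09 -0.07]
```

```bash
python3 -m crank '{"delta_pos":[[0,-0.136,0],[0.006,-0.136,0],[0.006,-0.136,0],[0.006,-0.136,0],[0,0,0]],"angular":[[0,0,0.5],[0,0,0.5],[0,0,0.5],[0,0,0.5],[0,0,0]]}' 1 60 >/dev/null
python3 lv.py
python3 -m crank '{"delta_pos":[[0,-0.136,0],[0.006,-0.136,0],[0.006,-0.136,0],[0.006,-0.136,0],[0,0,0]],"angular":[[0,0,0.5],[0,0,0.5],[0,0,0.5],[0,0,0.5],[0,0,0]]}' 1 60 >/dev/null
python3 lv.py
python3 -m crank '{"delta_pos":[[0,-0.136,0],[0.006,-0.136,0],[0.006,-0.136,0],[0.006,-0.136,0],[0,0,0]],"angular":[[0,0,0.5],[0,0,0.5],[0,0,0.5],[0,0,0.5],[0,0,0]]}' 1 60 >/dev/null
python3 lv.py
```

```text
t 36.3 q_pos 0.128 q_yaw 0.141 r 0.0776 z 0.0441 Fx,Fy tool [-2.   2.6] Fz 7.5 T [-0.26 -0.04  0.01]
t 36.7 q_pos 0.304 q_yaw 0.315 r 0.0774 z 0.0441 Fx,Fy tool [-3.4  1.4] Fz 9.1 T [-0.35  0.06  0.14]
t 37.1 q_pos 0.49 q_yaw 0.49 r 0.0775 z 0.044 Fx,Fy tool [-4.6 -1.8] Fz 10.2 T [-0.28  0.48 -0.01]
```

```bash
python3 - <<'E'
from rig import manip
from h import *
def cr(c,n):
    P=np.array([.534,.087,.066]);u,v=proj(c,P).astype(int);a=cv2.resize(c["image"][v-22:v+28,u-30:u+30,::-1],None,fx=6.6,fy=6,interpolation=2)
    return cv2.convertScaleAbs(a,alpha=1.5)
rows=[]
for n in("top","side"):
    c=manip.read_camera(n);np.savez(n+"3.npz",**c);rows.append(np.hstack([cr(dict(np.load(n+"0.npz")),n),cr(c,n)]))
cv2.imwrite("pics/a3.png",np.vstack(rows))
E
```

```text
(no output)
```

View pics/a3.png

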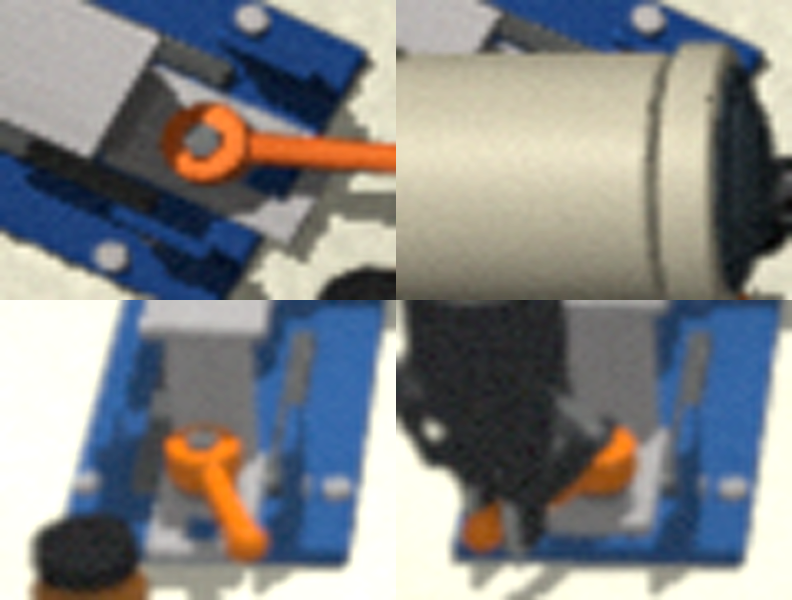

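The picture (hub at side crop (605,455), arm in the fingers) shows the lever is gripped properly, but not how far the screw has turned. I'll probe the resistance row by row.

```bash
for k in 1 2; do python3 -m crank '{"delta_pos":[[0.003,-0.136,0],[0,0,0]],"angular":[[0,0,0.5],[0,0,0]]}' 1 60 >/dev/null; python3 lv.py; python3 -m crank '{"delta_pos":[[0.003,-0.136,0],[0,0,0]],"angular":[[0,0,0.5],[0,0,0]]}' 1 60 >/dev/null; python3 lv.py; done
python3 -m crank '{"delta_pos":[[0.003,0.108,0],[0,0,0]],"angular":[[0,0,-0.4],[0,0,0]]}' 1 60 >/dev/null; python3 lv.py
```

```text
t 37.4 q_pos 0.533 q_yaw 0.533 r 0.0774 z 0.044 Fx,Fy tool [-4.  -0.4] Fz 10.6 T [-0.27  0.45  0.04]
t 37.6 q_pos 0.576 q_yaw 0.577 r 0.0774 z 0.044 Fx,Fy tool [-4.  -0.4] Fz 10.3 T [-0.22  0.42  0.03]
t 37.7 q_pos 0.621 q_yaw 0.62 r 0.0774 z 0.044 Fx,Fy tool [-4.1  0.2] Fz 10.7 T [-0.22  0.42 -0.03]
t 37.9 q_pos 0.664 q_yaw 0.664 r 0.0774 z 0.044 Fx,Fy tool [-4.3  0.3] Fz 10.6 T [-0.23  0.47  0.07]
t 38.1 q_pos 0.624 q_yaw 0.625 r 0.0774 z 0.044 Fx,Fy tool [-3.7 -0.6] Fz 11.1 T [-0.19  0.44  0.02]
```

```bash
python3 -m crank '{"delta_pos":[[0,0,-0.13],[0,0,-0.13],[0,0,-0.13],[0,0,-0.15],[0.006,0.136,0],[0.006,0.136,0],[0.012,0.272,0],[0.012,0.272,0],[0.012,0.272,0],[0.012,0.272,0],[0.012,0.272,0],[0.012,0.272,0],[0.012,0.272,0],[0.012,0.272,0],[0.012,0.272,0],[0.008,0.163,0],[0,0,0],[0,0,0]],"angular":[[0,0,0],[0,0,0],[0,0,0],[0,0,0],[0,0,-0.5],[0,0,-0.5],[0,0,-1],[0,0,-1],[0,0,-1],[0,0,-1],[0,0,-1],[0,0,-1],[0,0,-1],[0,0,-1],[0,0,-1],[0,0,-0.6],[0,0,0],[0,0,0]]}' 1 60 >/dev/null
python3 lv.py
python3 -m crank '{"delta_pos":[[0,0,0.13],[0,0,0.13],[0,0,0.13],[0,0,0.15],[0,0,0],[0,0,0]],"angular":[[0,0,0],[0,0,0],[0,0,0],[0,0,0],[0,0,0],[0,0,0]]}' 1 60 >/dev/null
python3 lv.py
python3 -m crank '{"delta_pos":[[0.003,-0.136,0]],"angular":[[0,0,0.5]]}' 1 60 >/dev/null; python3 lv.py
python3 -m crank '{"delta_pos":[[0.003,-0.136,0]],"angular":[[0,0,0.5]]}' 1 60 >/dev/null; python3 lv.py
python3 -m crank '{"delta_pos":[[0.003,-0.136,0]],"angular":[[0,0,0.5]]}' 1 60 >/dev/null; python3 lv.py
python3 -m crank '{"delta_pos":[[0.003,-0.136,0]],"angular":[[0,0,0.5]]}' 1 60 >/dev/null; python3 lv.py
python3 -m crank '{"delta_pos":[[0.003,-0.136,0]],"angular":[[0,0,0.5]]}' 1 60 >/dev/null; python3 lv.py
```

```text
t 39.6 q_pos -0.301 q_yaw -0.297 r 0.0775 z 0.0533 Fx,Fy tool [1.1 5.9] Fz -9.8 T [-0.32 -1.21 -0.52]
t 40.1 q_pos -0.314 q_yaw -0.297 r 0.078 z 0.0441 Fx,Fy tool [-4.6 -0.5] Fz 7.2 T [-0.38  0.08 -0.  ]
t 40.1 q_pos -0.272 q_yaw -0.254 r 0.078 z 0.0441 Fx,Fy tool [-3.7 -1.3] Fz 8.1 T [-0.32  0.22  0.03]
t 40.2 q_pos -0.226 q_yaw -0.208 r 0.0779 z 0.0442 Fx,Fy tool [-2.5  1. ] Fz 7.4 T [-0.37  0.1   0.05]
t 40.3 q_pos -0.184 q_yaw -0.164 r 0.0778 z 0.0442 Fx,Fy tool [-2.7  0.9] Fz 8.3 T [-0.39  0.02  0.09]
t 40.4 q_pos -0.142 q_yaw -0.121 r 0.0777 z 0.0443 Fx,Fy tool [-2.7  2.3] Fz 6.5 T [-0.39 -0.07  0.12]
t 40.5 q_pos -0.1 q_yaw -0.077 r 0.0776 z 0.0443 Fx,Fy tool [-2.7  4.1] Fz 7.5 T [-0.39 -0.07  0.18]
```

```bash

python3 -m crank '{"delta_pos":[[0.003,-0.136,0]],"angular":[[0,0,0.5]]}' 1 60 >/dev/null; python3 lv.py
python3 -m crank '{"delta_pos":[[0.003,-0.136,0]],"angular":[[0,0,0.5]]}' 1 60 >/dev/null; python3 lv.py
python3 -m crank '{"delta_pos":[[0.003,-0.136,0]],"angular":[[0,0,0.5]]}' 1 60 >/dev/null; python3 lv.py
python3 -m crank '{"delta_pos":[[0.003,-0.136,0]],"angular":[[0,0,0.5]]}' 1 60 >/dev/null; python3 lv.py
python3 -m crank '{"delta_pos":[[0.003,-0.136,0]],"angular":[[0,0,0.5]]}' 1 60 >/dev/null; python3 lv.py
python3 -m crank '{"delta_pos":[[0.003,-0.136,0]],"angular":[[0,0,0.5]]}' 1 60 >/dev/null; python3 lv.py
python3 -m crank '{"delta_pos":[[0.003,-0.136,0]],"angular":[[0,0,0.5]]}' 1 60 >/dev/null; python3 lv.py
```

```text
t 40.6 q_pos -0.058 q_yaw -0.034 r 0.0776 z 0.0443 Fx,Fy tool [-1.9  4.1] Fz 6.6 T [-0.44 -0.14  0.17]
t 40.6 q_pos -0.01 q_yaw 0.01 r 0.0776 z 0.0442 Fx,Fy tool [-2.9 -4.4] Fz 8.2 T [-0.28  0.81  0.29]
t 40.7 q_pos 0.042 q_yaw 0.054 r 0.0777 z 0.0441 Fx,Fy tool [-4.5 -0.2] Fz 9.4 T [-0.32  0.34  0.04]
t 40.8 q_pos 0.086 q_yaw 0.097 r 0.0776 z 0.0441 Fx,Fy tool [-4.1  0.8] Fz 9.4 T [-0.32  0.32  0.09]
t 40.9 q_pos 0.13 q_yaw 0.141 r 0.0776 z 0.0441 Fx,Fy tool [-3.2 -1.3] Fz 9.2 T [-0.33  0.37  0.04]
t 41.0 q_pos 0.175 q_yaw 0.185 r 0.0775 z 0.0441 Fx,Fy tool [-4.3 -0.8] Fz 9.3 T [-0.26  0.39  0.1 ]
t 41.1 q_pos 0.218 q_yaw 0.228 r 0.0775 z 0.0441 Fx,Fy tool [-4.4  0.6] Fz 8.2 T [-0.3   0.24 -0.  ]
```

```bash

python3 -m crank '{"delta_pos":[[0,-0.136,0]],"angular":[[0,0,0.5]]}' 1 60 >/dev/null; python3 lv.py
python3 -m crank '{"delta_pos":[[0,-0.136,0]],"angular":[[0,0,0.5]]}' 1 60 >/dev/null; python3 lv.py
python3 -m crank '{"delta_pos":[[0,-0.08,0]],"angular":[[0,0,0.3]]}' 1 60 >/dev/null; python3 lv.py
```

```text
t 41.1 q_pos 0.26 q_yaw 0.272 r 0.0774 z 0.0441 Fx,Fy tool [-3.2  0.8] Fz 9.1 T [-0.34  0.21  0.07]
t 41.2 q_pos 0.302 q_yaw 0.315 r 0.0774 z 0.0442 Fx,Fy tool [-1.9  2.6] Fz 8.3 T [-0.31  0.11  0.14]
t 41.3 q_pos 0.328 q_yaw 0.342 r 0.0773 z 0.0442 Fx,Fy tool [-3.2  2.2] Fz 8.2 T [-0.36  0.17  0.13]
```

```bash

python3 -m crank '{"delta_pos":[[0,-0.08,0]],"angular":[[0,0,0.3]]}' 1 60 >/dev/null; python3 lv.py
python3 -m crank '{"delta_pos":[[0,-0.05,0]],"angular":[[0,0,0.2]]}' 1 60 >/dev/null; python3 lv.py
python3 -m crank '{"delta_pos":[[0,0,0]],"angular":[[0,0,0]]}' 1 60 >/dev/null; python3 lv.py
```

```text
t 41.4 q_pos 0.352 q_yaw 0.367 r 0.0773 z 0.0442 Fx,Fy tool [-3.1  2.5] Fz 7.6 T [-0.37  0.16  0.11]
t 41.5 q_pos 0.369 q_yaw 0.384 r 0.0773 z 0.0442 Fx,Fy tool [-3.3  2.1] Fz 8.1 T [-0.29  0.2   0.2 ]
t 41.6 q_pos 0.37 q_yaw 0.384 r 0.0774 z 0.0441 Fx,Fy tool [-3.7  2. ] Fz 8.2 T [-0.4   0.21  0.13]
```

```bash

for k in 1 2; do python3 -m crank '{"delta_pos":[[0,-0.08,0]],"angular":[[0,0,0.3]]}' 1 60 >/dev/null; python3 lv.py
python3 -m crank '{"delta_pos":[[0,-0.08,0]],"angular":[[0,0,0.3]]}' 1 60 >/dev/null; python3 lv.py
python3 -m crank '{"delta_pos":[[0.004,-0.08,0]],"angular":[[0,0,0.3]]}' 1 60 >/dev/null; python3 lv.py; done
```

```text
t 41.6 q_pos 0.392 q_yaw 0.409 r 0.0774 z 0.0441 Fx,Fy tool [-3.2  2.8] Fz 7.9 T [-0.31  0.23  0.25]
t 41.7 q_pos 0.424 q_yaw 0.436 r 0.0775 z 0.044 Fx,Fy tool [-4.8 -4.9] Fz 9.8 T [0.23 0.77 0.27]
t 41.8 q_pos 0.458 q_yaw 0.463 r 0.0774 z 0.044 Fx,Fy tool [-4.8 -2.9] Fz 9.8 T [-0.07  0.56  0.15]
t 41.9 q_pos 0.485 q_yaw 0.489 r 0.0774 z 0.044 Fx,Fy tool [-3.  -1.5] Fz 10.3 T [-0.05  0.53  0.08]
t 42.0 q_pos 0.512 q_yaw 0.515 r 0.0774 z 0.044 Fx,Fy tool [-3.7 -2.5] Fz 10.2 T [-0.    0.56  0.14]
t 42.1 q_pos 0.537 q_yaw 0.541 r 0.0774 z 0.044 Fx,Fy tool [-4.8 -2.4] Fz 10.2 T [-0.16  0.64  0.06]
```

```bash
python3 -m crank '{"delta_pos":[[0,0,-0.13],[0,0,-0.13],[0,0,-0.13],[0,0,-0.15],[0.006,0.136,0],[0.006,0.136,0],[0.012,0.272,0],[0.012,0.272,0],[0.012,0.272,0],[0.012,0.272,0],[0.012,0.272,0],[0.012,0.272,0],[0.012,0.272,0],[0.012,0.272,0],[0.003,0.08,0],[0,0,0.13],[0,0,0.13],[0,0,0.13],[0,0,0.24],[0,0,0.1]],"angular":[[0,0,0],[0,0,0],[0,0,0],[0,0,0],[0,0,-0.5],[0,0,-0.5],[0,0,-1],[0,0,-1],[0,0,-1],[0,0,-1],[0,0,-1],[0,0,-1],[0,0,-1],[0,0,-1],[0,0,-0.3],[0,0,0],[0,0,0],[0,0,0],[0,0,0],[0,0,0]]}' 1 60 >/dev/null
python3 lv.py
for k in 1; do python3 -m crank '{"delta_pos":[[0.003,-0.136,0],[0.003,-0.136,0]],"angular":[[0,0,0.5],[0,0,0.5]]}' 1 60 >/dev/null; python3 lv.py
python3 -m crank '{"delta_pos":[[0.003,-0.136,0]],"angular":[[0,0,0.5]]}' 1 60 >/dev/null; python3 lv.py
python3 -m crank '{"delta_pos":[[0.003,-0.136,0]],"angular":[[0,0,0.5]]}' 1 60 >/dev/null; python3 lv.py
python3 -m crank '{"delta_pos":[[0.003,-0.136,0]],"angular":[[0,0,0.5]]}' 1 60 >/dev/null; python3 lv.py; done
```

```text
t 43.7 q_pos -0.307 q_yaw -0.272 r 0.0788 z 0.043 Fx,Fy tool [-7.4 -8.5] Fz 27.2 T [-0.54  1.68  0.6 ]
t 43.9 q_pos -0.217 q_yaw -0.182 r 0.0784 z 0.0434 Fx,Fy tool [-5.6 -4.8] Fz 20.7 T [-0.32  1.33  0.54]
t 44.0 q_pos -0.175 q_yaw -0.139 r 0.0783 z 0.0435 Fx,Fy tool [-6.1 -3.9] Fz 20.1 T [-0.44  1.27  0.58]
t 44.1 q_pos -0.134 q_yaw -0.095 r 0.0782 z 0.0435 Fx,Fy tool [-5.7 -3.1] Fz 19.9 T [-0.39  1.19  0.62]
t 44.1 q_pos -0.092 q_yaw -0.051 r 0.0781 z 0.0435 Fx,Fy tool [-7.3 -2.4] Fz 19.9 T [-0.51  1.17  0.62]
```

```bash

for k in 1 2 ; do python3 -m crank '{"delta_pos":[[0,-0.1,0]],"angular":[[0,0,0.37]]}' 1 60 >/dev/null; python3 lv.py
python3 -m crank '{"delta_pos":[[0,-0.1,0]],"angular":[[0,0,0.37]]}' 1 60 >/dev/null; python3 lv.py
python3 -m crank '{"delta_pos":[[0,-0.1,0]],"angular":[[0,0,0.37]]}' 1 60 >/dev/null; python3 lv.py; done
```

```text
t 44.2 q_pos -0.06 q_yaw -0.019 r 0.0781 z 0.0436 Fx,Fy tool [-7.1 -1.7] Fz 20.2 T [-0.5   1.2   0.56]
t 44.3 q_pos -0.015 q_yaw 0.013 r 0.0783 z 0.0432 Fx,Fy tool [-9.5 -6.6] Fz 22.6 T [-0.38  1.66  0.49]
t 44.4 q_pos 0.018 q_yaw 0.045 r 0.0783 z 0.0432 Fx,Fy tool [-9.4 -6.6] Fz 22.6 T [-0.39  1.67  0.53]
t 44.5 q_pos 0.05 q_yaw 0.077 r 0.0782 z 0.0433 Fx,Fy tool [-9.3 -7.7] Fz 22.1 T [-0.33  1.81  0.5 ]
t 44.6 q_pos 0.083 q_yaw 0.11 r 0.0781 z 0.0433 Fx,Fy tool [-9.1 -6.7] Fz 22.9 T [-0.27  1.83  0.5 ]
t 44.6 q_pos 0.115 q_yaw 0.142 r 0.078 z 0.0433 Fx,Fy tool [-8.9 -6.4] Fz 22.6 T [-0.3   1.83  0.52]
```

```bash
python3 -m crank '{"delta_pos":[[0,-0.136,-0.06],[0,-0.136,-0.06],[0,-0.136,-0.06],[0,0,0]],"angular":[[0,0,0.5],[0,0,0.5],[0,0,0.5],[0,0,0]]}' 1 60 >/dev/null; python3 lv.py
python3 -m crank '{"delta_pos":[[0,0,0],[0,0,0],[0,0,0],[0,0,0]],"angular":[[0,0,0],[0,0,0],[0,0,0],[0,0,0]]}' 0.45 60; python3 lv.py
python3 -m crank '{"delta_pos":[[0,0,-0.4],[0,0,-0.8],[0,0,-1],[0,0,-1],[0,0,-1],[0,0,-1],[0,0,-1],[0,0,-1],[-1,0,0],[-1,0,0],[-1,0,0],[-1,0,0],[-1,0,0],[-1,0,0],[-1,0,0],[-1,0,0],[0,0,0]],"angular":[[0,0,0],[0,0,0],[0,0,0],[0,0,0],[0,0,0],[0,0,0],[0,0,0],[0,0,0],[0,0,0],[0,0,0],[0,0,0],[0,0,0],[0,0,0],[0,0,0],[0,0,0],[0,0,0],[0,0,0]]}' 0.45 60
```

```text
t 45.0 q_pos 0.258 q_yaw 0.273 r 0.0776 z 0.0441 Fx,Fy tool [-2.2  0.7] Fz 5.3 T [-0.12  0.33  0.1 ]
clock: 45.32
tool_pos: [0.4837, 0.0278, 0.0419]
tool_rot: [-0.0, 0.91, 0.414, -0.0]
wrist_force: [0.8, 0.5, -0.6]
opening: 0.553
finger_force: 0.0
t 45.3 q_pos 0.259 q_yaw 0.271 r 0.0777 z 0.0419 Fx,Fy tool [0.9 0.2] Fz -0.6 T [ 0.02 -0.05 -0.01]
clock: 46.73
tool_pos: [0.3506, -0.1253, 0.2234]
tool_rot: [0.001, 0.911, 0.413, -0.0]
wrist_force: [0.2, -0.0, 0.1]
opening: 0.552
finger_force: 0.0
```

```bash
python3 - <<'E'
from rig import manip
from h import *
ims=[]
for n,r in(("top",(150,140)),("side",(230,100))):
    c=manip.read_camera(n);np.savez(n+"4.npz",**c)
    ims.append(cv2.resize(c["image"][r[1]:r[1]+150,r[0]:r[0]+100,::-1],None,fx=4,fy=4,interpolation=2))
cv2.imwrite("pics/a4.png",np.hstack(ims))
E
```

```text
(no output)
```

View pics/a4.png

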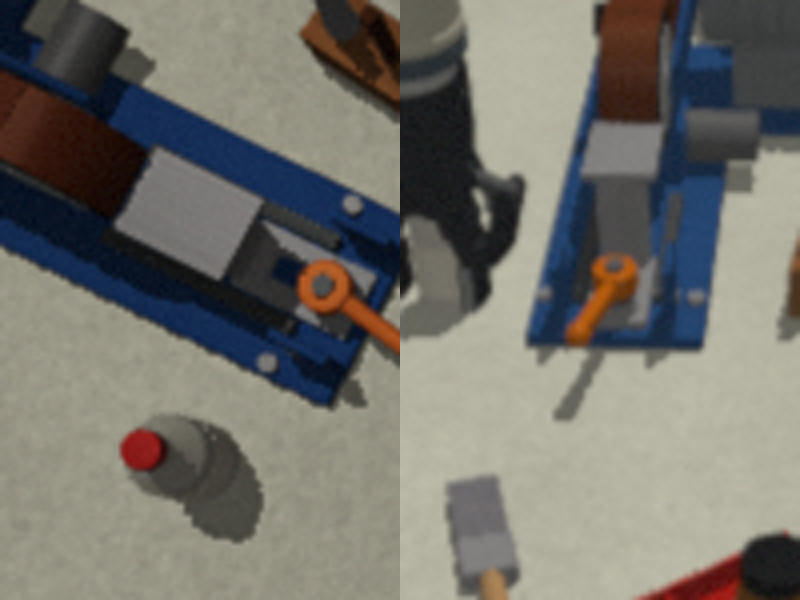

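The rest stands just short of the belt (top crop edge at about (130,190)), the lever hub is at (325,287) and the jar stands in the tray. Now the numeric checks: lever angle, rest shift and jar position.

```bash
python3 - <<'E'
from h import *
for k in "04":
    t=dict(np.load(f"top{k}.npz"));s=dict(np.load(f"side{k}.npz"))
    for nm,c,roi in(("top",t,(215,190,290,245)),("side",s,(260,150,310,195))):
        H=hsv(c);h,S,V=H[...,0],H[...,1],H[...,2]
        m,ce,st=big((h>4)&(h<18)&(S>150)&(V>90),roi);ys,xs=np.nonzero(m)
        P=np.array([onz(c,p,.063)[:2] for p in zip(xs,ys)]);d=P-np.array([.534,.087]);r=np.linalg.norm(d,axis=1)
        d=d[(r>.035)&(r<.11)];v=d.mean(0);print(k,nm,"q",np.radians(64.5-180)-np.arctan2(v[1],v[0]))
    H=hsv(t);h,S,V=H[...,0],H[...,1],H[...,2]
    m,ce,st=big((S<45)&(V>95)&(V<200),(170,170,230,220));r=cv2.minAreaRect(np.array([onz(t,p,.122)[:2]*1000 for p in zip(*np.nonzero(m)[::-1])],np.float32));print("plate",r)
c=t;V=hsv(c)[...,2]
for nm,c,roi in(("top",t,(340,195,400,240)),("side",s,(300,220,360,260))):
    V=hsv(c)[...,2];m,ce,st=big(V<50,roi);print(nm,"jar",ce,st,onz(c,ce,.076))
E
```

```text
0 top q -0.3651269023602095
0 side q -0.29478580479911654
plate ((562.1748657226562, 145.5082244873047), (80.2994613647461, 59.469390869140625), 64.39579772949219)
4 top q 0.1825443861678302
4 side q 0.15577419449640395
plate ((573.29052734375, 168.82484436035156), (80.48695373535156, 59.54240417480469), 64.24436950683594)
top jar [366.58881579 218.18421053] [357 208  20  21 304] [ 0.51769501 -0.29136637  0.076     ]
side jar [323.8034188  241.85470085] [315 234  19  16 234] [ 0.51640154 -0.30346267  0.076     ]
```

```bash
python3 -c "
from rig import manip
print(manip.job_done())"
```

```text
the job is handed in; nothing more can be done
None
```

The job is handed in, with no verdict returned: the jar stands upright in the tray's empty half, the rest is about 2.9 mm from the belt, and the lever now skips teeth at one fixed spot, so I take the clamp to be at its tight stop, though I couldn't read the screw angle directly.

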